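Pack the hung-up bushes down the loading tube

ROBOT

A 6-joint arm with a two-finger parallel gripper is mounted at the origin on a cart in front of the work surface, level with it; the furniture and walls round the work are solid. World frame = base frame: x ahead of the robot, y to its left, z up, the work surface at z = 0. Lengths are in m, angles in rad, forces in N, time in s.
With the tool pointing down it reaches from about 0.35 to 0.775 m from the base axis. Payload 5.5 kg.
Tool frame: the origin (TCP) lies midway between the tips of the shut fingers; the grasp point (between the pads) lies grip_point_offset behind it (grip_point_offset is the distance from the TCP to the grasp point, in m); z points along the fingers, y is the direction in which the jaws open and shut (so a half turn about z gives the same grasp; the last joint's range is limited). The gripper opens to 85 mm and grips with 20 to 120 N. Pads are 22 mm wide; open, the fingers measure 114 mm over their backs; the gripper's body (76 mm by 85 mm) begins 54 mm behind the grasp point. The pads swing forward as they close: fully open they stand 13 mm farther back than shut.
Start: joints at [-1.482, 0.313, 0.046, 1.304, 0, 1.431], TCP at [0.13, -0.56, 0.231] pointing down, gripper open.
Joint ranges: [-2.76, 2.76], [-0.86, 1.69], [-1.03, 1.26], [-2.2, 2.34], [-1.47, 1.5], [-3.14, 3.14]. Speed limits (rad/s): [2.57, 2.57, 3.14, 3.14, 3.14, 3.14].

INTERFACE

Orientations are given as a unit quaternion [w, x, y, z].
In Python, from workcell import * gives the robot as it stands.
- The arm moves only by the tool send_rows, never from a script. Its argument "series" is one flat list of numbers, 7 for each row, row after row: the shift along the tool's x, y, z in cm, then the turn, a rotation vector about the tool's x, y, z in degrees, then the opening, from 0 (shut) to 1 (fully open). A call has 1 to 10 rows; each row is the pose to reach, as a shift and turn from the pose commanded when the call began, along the tool's axes at that moment; what a row does not reach only later rows make up. A row lasts 1/12 s, in which the tool goes at most 41.7 mm and 7.16 degrees, less where a joint would pass 70% of its speed; a pose out of reach is approached as far as the arm can. A call with a gripper value outside its range is refused whole. The fingers move at their own pace and stop on an object; "newtons" is the grip in N (left out, the last holds). Time passes only in rows, so rows that repeat a pose let the fingers close. It gives the time, the measured TCP pose, the force and the opening at its end, in the units of the state.
- get_state(): the state, without advancing time (a new reading comes with each control period).
- read_camera(name): name is "scene" or "top" or "wrist"; returns the picture (384x512x3 uint8, blue, green, red); there is no depth.
- camera_info(name): a dict with "K" (3x3 intrinsics, pixels), "xyz" and "attitude" of the camera in the world. Camera axes: x right, y down, z forward; pixel columns grow to the right and rows downward; lengths in m; the calibration is good to about 2 mm. A picture is of the moment at which its call begins: read the wrist's pose just before it. camera_info takes no time and is no camera call; for the wrist camera it gives the pose at the moment of the call.
- hand_in(): hands the job in, once; it reports no verdict.
Trained networks look in the newest picture that a camera, given by its name, has taken for a name from the list of things; names that differ only in an ending like _2 or _b are one class to them, and where a whole thing is asked for, a point or a joint stands for the part that bears it (a point fixed in the world has none). Each returns a list of dicts, best first, with "p" (0 to 1); they miss things now and then, are a little off and sometimes report something else, mostly with a low value. They report only what shows in the picture. A call takes as long as a camera call. They do not tell look-alikes from the thing itself.
- silhouettes(camera, label): "pixels" (384x512 bool, what is visible of it) and "box" ([left, top, width, height] in pixels, round what is visible of it).
The state is a dict: "clock": time; "joint_pos": joint angles; "qvel": joint speeds; "tau": joint torques, N m; "tcp_pos": TCP position; "orientation": TCP orientation; "wrist_force": force on the tool from outside, world axes, zero at the start; "ft_torque": the same for the moment, N m; "finger_gap": finger opening in m.
Only numpy, scipy, OpenCV 4.12 (cv2) and the standard library are available. Lean on these libraries where they do the work, as an engineer would, in place of code of your own. Each camera call takes 0.05 s, during which the arm holds its last target. There are 200 camera calls.

TASK

The bushes have hung up part way down the steel loading tube. Take the long slim ram rod out of its wooden stand, put its foot down the tube and push the bushes firmly down until they are fully home on the bottom; push them only with the rod, not with the fingers. Then let go of the rod and leave it standing in the tube.

Things in the scene. Friction and masses are not known exactly. Their poses are not given: they have to be found in the camera images.
- tube: upright steel loading tube fixed to the bench by a round dark flange (84 mm diameter); 130 mm tall, outside diameter 40 mm, bore 32 mm, the top 22 mm flaring to a funnel mouth about 58 mm wide inside; bore floor 18 mm above the bench. Origin at the centre of its underside, z up along the bore. Its place on the bench varies.
- tube_mouth (a point): centre of the tube's mouth, on the bore axis, 130 mm above the bench
- bushes (a joint): how far the stack of three brass bushes (29 mm diameter, 36 mm tall in all, moving as one) has gone down the bore, in m: 0 = highest, top 26 mm below the mouth; 0.05 = home on the bore floor, a hard stop, top 76 mm below the mouth (54 mm above the bench). Starts between 0 and 0.02, needs a push of about 8 N all the way, stays where left.
- bushes_top (a point): centre of the top face of the stack of bushes, inside the tube
- rod: ram rod to use, loose, 0.25 kg, upright in a stand: round steel shaft 20 mm in diameter, 100 mm long; above it a dark collar 34 mm wide, 8 mm thick; then a round light wood handle 24 mm in diameter, 54 mm long. Origin at the centre of its foot (10 mm above the bench at start), z up along it to the handle. The other rod, shorter and stouter (shaft 44 mm wide, 60 mm long), does not fit the tube.
- rod_grip (a point): point on the handle's axis, halfway up it, 135 mm above the rod's foot and 27 mm above the collar's top. Grip the handle from above; fingertips just above the collar can push on the collar.
- rod_foot (a point): centre of the rod's foot (lower end of the shaft)
- rod_stand: wooden block 70 x 70 x 50 mm fixed to the bench, with a 26 mm hole in which the ram rod stands 40 mm deep: lift the rod straight up by more than 40 mm to clear it. A like block holds the stout rod; which place holds which varies. Origin at the centre of its underside, z up.
Mind the look-alikes: they are no part of the job. What is shaped like the rod but blue is not meant.

How it is judged:
By the outcome, as a careful person would: the job done as asked, in the order asked, and still so for the second after the job is handed in, with the robot touching nothing.
It also fails if it takes over 40 s, if anything falls off the work surface, if the arm or the gripper's body presses on something with over 40 N, if the wrist force passes 120 N, or if a joint passes its speed limit or range.

## Working session

There is one attempt and no reset: what is moved stays moved. The work goes in short steps, Python scripts to look and compute and a tool call to move; the robot and the scene stay as the last step left them, time stands still between calls to the robot, and variables do not carry over. Pictures are saved under pics/ and viewed, about 8 in all and at most 12, crops included, and the job is handed in when it is done.

Besides the shell and the picture viewer there is one more tool, called after "Call:" as name(argument=value, ...), one argument or row to a line, values as JSON. send_rows: Moves the arm, as the interface text tells. Its arguments: {"type":"object","properties":{"series":{"type":"array"},"newtons":{"type":"number"}},"required":["series"]}

```bash
ls; mkdir -p pics
python3 - <<'E'
from workcell import *
import cv2,numpy as np
print(get_state())
a=read_camera("scene");b=read_camera("top")
cv2.imwrite("pics/a.png",np.hstack([a,b])[:, :])
im=cv2.resize(np.vstack([a,b]),None,fx=0.78,fy=0.78)
cv2.imwrite("pics/scene.png",a);cv2.imwrite("pics/top.png",b);cv2.imwrite("pics/both.png",im)
for c in("scene","top"):
  i=camera_info(c);print(c,i)
  for l in("tube","rod","rod_stand"):
    for d in silhouettes(c,l):
      m=d["pixels"];ys,xs=np.nonzero(m);print(c,l,round(d["p"],2),d["box"],xs.mean().round(1),ys.mean().round(1),len(xs))
E
```

```text
pics
{'clock': 0.0, 'joint_pos': array([-1.48157467e+00,  3.14002314e-01,  4.49998986e-02,  1.30359748e+00,
        2.95908598e-05,  1.43120642e+00]), 'qvel': array([ 0.00014193, -0.00133369, -0.00023949, -0.00098671,  0.00044538,
       -0.00118581]), 'tau': array([ 1.00620131e-03, -4.80631328e+01,  2.98531008e+01,  1.96766958e-02,
        1.32937510e-05,  9.56051707e-06]), 'tcp_pos': array([ 0.13038179, -0.55951108,  0.23041633]), 'orientation': array([-9.01127116e-04,  9.93462391e-01,  1.14156315e-01,  3.74990169e-05]), 'wrist_force': array([ 0.22189829, -0.48509801, -0.3051673 ]), 'ft_torque': array([ 0.08495077, -0.01574708, -0.04632219]), 'finger_gap': 0.08527691639924319}
scene {'K': array([[494.47200658,   0.        , 258.09158325],
       [  0.        , 494.47200658, 194.46877936],
       [  0.        ,   0.        ,   1.        ]]), 'xyz': array([-0.20247564,  0.53720932,  0.67146772]), 'attitude': array([ 0.21337391, -0.4420025 ,  0.77319506, -0.40159029])}
scene tube 0.57 [137.0, 181.4, 48.7, 77.3] 158.4 221.6 2111
scene rod 0.87 [281.1, 164.9, 18.3, 66.7] 288.3 196.0 678
scene rod 0.59 [312.6, 138.3, 15.6, 50.6] 320.2 162.5 592
scene rod_stand 0.64 [297.9, 179.8, 43.4, 40.2] 317.3 198.0 1237
scene rod_stand 0.61 [311.3, 136.7, 17.0, 55.0] 320.1 163.5 569
top {'K': array([[360.5946252 ,   0.        , 255.30394427],
       [  0.        , 360.5946252 , 193.15122569],
       [  0.        ,   0.        ,   1.        ]]), 'xyz': array([0.40407933, 0.11917801, 0.94761372]), 'attitude': array([-0.03364817,  0.71489643, -0.69759294,  0.0339851 ])}
top tube 0.95 [162.5, 151.8, 40.3, 38.6] 183.4 173.1 1051
top rod 0.66 [317.0, 188.7, 21.4, 16.0] 328.4 195.1 226
top rod 0.66 [274.4, 209.1, 14.0, 7.3] 280.9 212.6 147
top rod 0.57 [309.4, 183.1, 31.1, 28.6] 319.2 200.1 618
top rod_stand 0.6 [309.2, 184.0, 29.1, 30.7] 318.4 198.8 613
top rod_stand 0.47 [315.4, 187.2, 23.1, 17.4] 328.0 194.9 218
```

View pics/both.png

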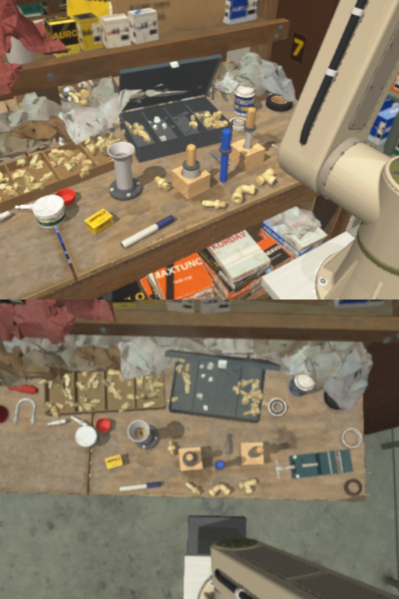

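The picture shows the tube at about (158,222) in the scene view and (183,173) in the top view. There are two stands with wooden-handled rods, at scene (244,225) and (320,180), and a blue look-alike at scene (288,196). Next I'll crop in close.

Run:
```python
import cv2,numpy as np
a=cv2.imread("pics/scene.png")[125:275,130:350];b=cv2.imread("pics/top.png")[140:240,160:360]
A=cv2.resize(a,None,fx=2.5,fy=2.5,interpolation=2);B=cv2.resize(b,(550,220),interpolation=2)
cv2.imwrite("pics/crop1.png",np.vstack([A,B[:, :550]]))
```

```text
(no output)
```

View pics/crop1.png

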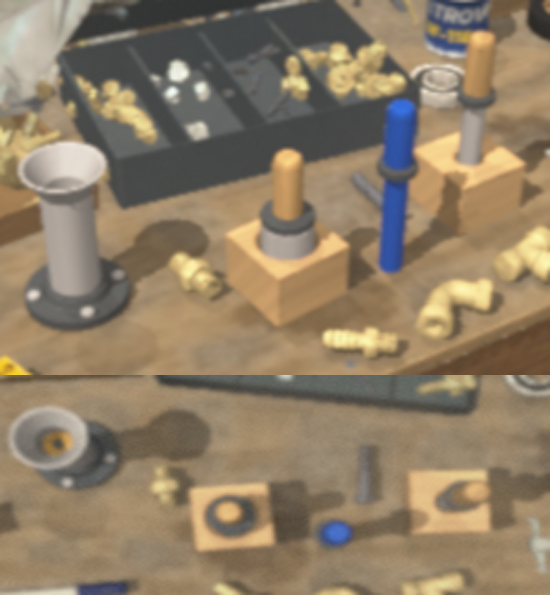

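Three things could be taken for the rod:
- Near stand, scene (244,205): a stout shaft fills the stand, so this is the stout rod.
- Scene (288,196): the blue look-alike.
- Far stand, scene (320,165) and top (325,196): slim grey shaft, dark collar and light wood handle. This is the one I choose.

Next I'll triangulate.

```bash
cat > h.py <<'E'
from workcell import *
import cv2,numpy as np
from scipy.spatial.transform import Rotation as R
from scipy.optimize import least_squares
def rot(q): return R.from_quat(np.roll(q,-1))
def info(c):
    i=camera_info(c); return np.array(i["K"]),np.array(i["xyz"]),rot(i["attitude"])
def ray(I,uv):
    K,t,r=I; d=r.apply(np.linalg.solve(K,[uv[0],uv[1],1.])); return t,d/np.linalg.norm(d)
def proj(I,P):
    K,t,r=I; c=r.inv().apply(np.atleast_2d(P)-t)@K.T; return c[:,:2]/c[:,2:]
def onz(I,uv,z):
    t,d=ray(I,uv); return t+d*(z-t[2])/d[2]
def tri(obs):
    A=0;b=0;
    for I,uv in obs:
        t,d=ray(I,uv);M=np.eye(3)-np.outer(d,d);A=A+M;b=b+M@t
    P=np.linalg.solve(A,b); return P,[np.round(proj(I,P)[0]-uv,1) for I,uv in obs]
def totool(P):
    "world offset from tcp to P in tool axes, cm"
    s=get_state(); return rot(s["orientation"]).inv().apply(np.array(P)-s["tcp_pos"])*100
E
python3 - <<'E'
from h import *
S,T=info("scene"),info("top")
for n,a,b in(("rodtop",(322.3,140),(332.7,193.2)),("mouth",(155.2,193.8),(178.2,168.2)),("stand_c",(317.6,188.5),(323.3,196.8)),("collar",(321.2,163),(328.,195.6)),
 ("stout",(245.2,187.),(243.4,201.7)),("blue",(290,168),(282,211))):
  P,e=tri([(S,a),(T,b)]);print(n,P.round(4),e,np.hypot(*P[:2]).round(3))
print("mouth z=.13",onz(S,(155.2,193.8),.13),onz(T,(178.2,168.2),.13))
print("rodtop z=.172",onz(S,(322.3,140),.172),onz(T,(332.7,193.2),.172))
print("wrist",camera_info("wrist"))
s=get_state();print(rot(s["orientation"]).as_matrix().round(3))
import workcell;print([x for x in dir(workcell) if not x.startswith('__')], globals().get('grip_point_offset'))
E
```

```text
rodtop [ 0.483  -0.0479  0.1691] [array([ 0.2, -0. ]), array([-0.1, -0.1])] 0.485
mouth [0.537  0.2997 0.1212] [array([-0., -0.]), array([0., 0.])] 0.615
stand_c [ 0.4856 -0.0518  0.044 ] [array([-0.2,  0. ]), array([0.1, 0.1])] 0.488
collar [ 0.4821 -0.05    0.113 ] [array([-0.4,  0. ]), array([0.3, 0.2])] 0.485
stout [0.4625 0.1466 0.13  ] [array([0.2, 0. ]), array([-0.1, -0.1])] 0.485
blue [0.4419 0.0601 0.1576] [array([-0.1, -0. ]), array([0.1, 0.1])] 0.446
mouth z=.13 [0.52511444 0.30348701 0.13      ] [0.5356468  0.29783849 0.13      ]
rodtop z=.172 [ 0.47913776 -0.04419212  0.172     ] [ 0.48252535 -0.04752894  0.172     ]
wrist {'K': array([[271.74265723,   0.        , 255.6302099 ],
       [  0.        , 271.74265723, 192.29372678],
       [  0.        ,   0.        ,   1.        ]]), 'xyz': array([ 0.1960953 , -0.54400373,  0.37222199]), 'attitude': array([ 0.10563636,  0.77612096, -0.6159772 , -0.08396009])}
[[ 0.974  0.227 -0.   ]
 [ 0.227 -0.974  0.   ]
 [ 0.    -0.    -1.   ]]
['MotionError', 'camera_info', 'get_state', 'grip_point_offset', 'hand_in', 'read_camera', 'silhouettes'] 0.0187
```

Call:
send_rows(
  series=[46,-41.8,-6,0,0,-60,1,46,-41.8,-6,0,0,-60,1,46,-41.8,-6,0,0,-60,1,46,-41.8,-6,0,0,-60,1,46,-41.8,-6,0,0,-60,1,46,-41.8,-6,0,0,-60,1,46,-41.8,-6,0,0,-60,1,46,-41.8,-6,0,0,-60,1,46,-41.8,-6,0,0,-60,1,46,-41.8,-6,0,0,-60,1],
)

```text
clock: 1.23
tcp_pos: [0.3668, -0.217, 0.2719]
orientation: [0.001, 0.803, 0.596, 0.0]
wrist_force: [0.1, -0.5, 0.1]
finger_gap: 0.0855
```

Run:
```python
from h import *
s=get_state();print(s["clock"],s["joint_pos"].round(3),rot(s["orientation"]).as_matrix().round(3),totool((.483,-.049,.29)).round(2))
```

```text
1.2333 [-0.723  0.013 -0.217  1.34  -0.     1.141] [[ 0.289  0.957  0.001]
 [ 0.957 -0.289 -0.001]
 [-0.001  0.001 -1.   ]] [19.44  6.27 -1.81]
```

Call:
send_rows(
  series=[19.4,6.3,-1.8,0,0,0,1,19.4,6.3,-1.8,0,0,0,1,19.4,6.3,-1.8,0,0,0,1,19.4,6.3,-1.8,0,0,0,1,19.4,6.3,-1.8,0,0,0,1,19.4,6.3,-1.8,0,0,0,1,19.4,6.3,-1.8,0,0,0,1],
)

```text
clock: 1.82
tcp_pos: [0.4836, -0.0496, 0.2893]
orientation: [0.0, 0.802, 0.597, -0.0]
wrist_force: [-0.4, -0.6, -0.1]
finger_gap: 0.0853
```

Run:
```python
from h import *
I=info("wrist");a=read_camera("wrist");cv2.imwrite("pics/w1.png",a)
s=get_state();print(s["clock"],s["tcp_pos"].round(4),s["joint_pos"].round(3))
print("cam",I[1],I[2].as_matrix().round(2).tolist())
for l in("rod","rod_stand"):
  for d in silhouettes("wrist",l):
    ys,xs=np.nonzero(d["pixels"]);print(l,round(d["p"],2),d["box"],xs.mean().round(1),ys.mean().round(1))
for z in(.172,.118,.05): print(z,proj(I,[.483,-.049,z]).round(1))
```

```text
1.8667 [ 0.4828 -0.0507  0.2891] [-0.27   0.128 -0.05   1.394 -0.     1.593]
cam [0.502643   0.01600431 0.43030443] [[0.96, -0.28, -0.08], [-0.29, -0.92, -0.26], [0.0, 0.27, -0.96]]
rod 0.79 [170.1, 79.0, 49.4, 33.9] 192.2 93.4
rod 0.56 [245.3, 155.7, 25.5, 39.6] 257.6 177.2
rod_stand 0.7 [226.0, 133.3, 64.0, 60.1] 256.7 159.1
0.172 [[255.3 188.5]]
0.118 [[255.4 176.8]]
0.05 [[255.4 166.6]]
```

View pics/w1.png

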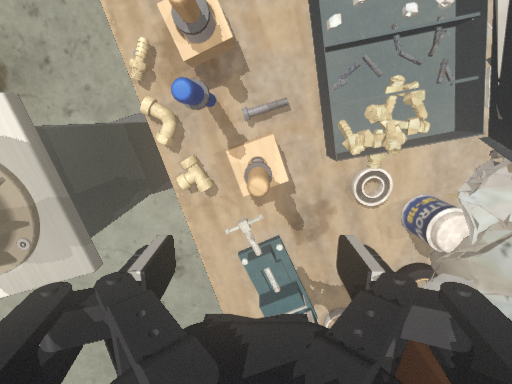

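The wrist view shows the slim rod's handle top at about (258,183), its collar behind it at about (258,165) in the stand, the blue rod at (190,92) and the stout rod at top left. I'll zoom in on all three views to refine this.

Run:
```python
import cv2,numpy as np
def c(f,x,y,w,k):
  a=cv2.imread(f"pics/{f}.png")[y:y+w,x:x+w];a=cv2.resize(a,None,fx=k,fy=k,interpolation=1)
  for i in range(0,w,10):
    cv2.putText(a,str(x+i),(i*k,8),0,.3,(0,0,255));cv2.putText(a,str(y+i),(0,i*k+8),0,.3,(0,0,255));a[i*k,::4]=a[::4,i*k]=(0,255,255)
  return a
A=np.hstack([c("w1",225,130,70,4),c("scene",285,135,70,4)]);B=np.hstack([c("top",300,160,70,4),c("scene",120,170,70,4)])
cv2.imwrite("pics/crop2.png",np.vstack([A,B]))
cv2.imwrite("pics/crop3.png",c("top",155,140,60,8))
```

```text
(no output)
```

View pics/crop2.png

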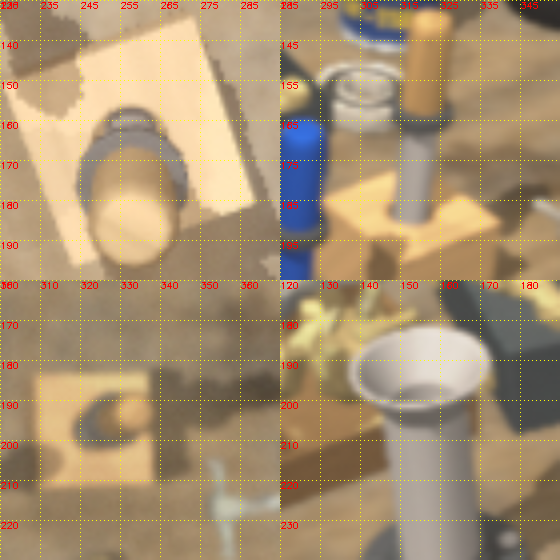

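Run:
```python
from h import *
S,T=info("scene"),info("top");W=info("wrist")
for n,o in(("rodtop",[(S,(322.5,140.5)),(T,(333.5,192.5)),(W,(258.6,186.6))]),("rodtop SW",[(S,(322.5,140.5)),(W,(258.6,186.6))]),("rodtop TW",[(T,(333.5,192.5)),(W,(258.6,186.6))])):
  P,e=tri(o);print(n,P.round(4),e)
for I,u in o: print(onz(I,u,.172).round(4))
print("collar",onz(T,(327,195.),.118).round(4), onz(W,(258.2,169.5),.118).round(4),proj(W,[[.4845,-.048,.118],[.4845,-.048,.172]]))
```

```text
rodtop [ 0.485  -0.0509  0.1662] [array([ 0.4, -0. ]), array([ 0.2, -0.1]), array([-0.2, -1. ])]
rodtop SW [ 0.4853 -0.0513  0.166 ] [array([ 0.4, -0.1]), array([ 0.2, -0.8])]
rodtop TW [ 0.4848 -0.0511  0.1668] [array([ 0.3, -0.1]), array([-0.3, -0.6])]
[ 0.4841 -0.0493  0.172 ]
[ 0.4852 -0.0505  0.172 ]
collar [ 0.4835 -0.046   0.118 ] [ 0.4872 -0.0441  0.118 ] [[256.91852561 173.3252269 ]
 [257.14974788 184.40194971]]
```

View pics/crop3.png

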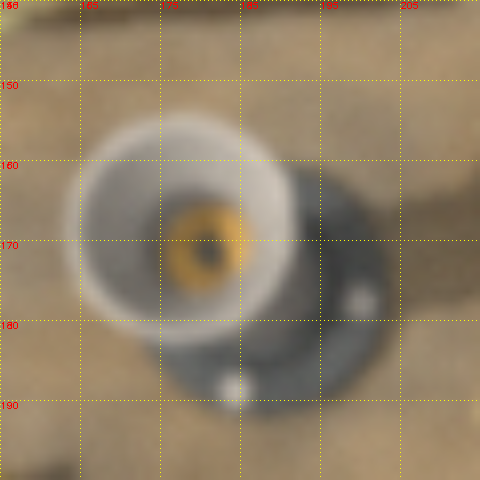

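The brass bushes' top is visible in the tube's bore at about (181,171) in the top view. The rim centre there is about (177.5,168.8).

Run:
```python
from h import *
S,T=info("scene"),info("top")
print(onz(T,(177.5,168.75),.13).round(4),onz(S,(155,191.9),.13).round(4),tri([(S,(155,191.9)),(T,(177.5,168.75))]))
print(totool((.485,-.050,.125)).round(2),get_state()["tcp_pos"])
```

```text
[0.5343 0.2994 0.13  ] [0.531  0.3016 0.13  ] (array([0.53487592, 0.30016301, 0.12702846]), [array([0.1, 0. ]), array([-0.1, -0. ])])
[ 0.28  0.22 16.42] [ 0.4821853  -0.05203882  0.28917066]
```

Call:
send_rows(
  series=[0.1,0.2,4,0,0,0,1,0.1,0.2,7,0,0,0,1,0.1,0.2,9,0,0,0,1,0.1,0.2,9,0,0,0,1],
  newtons=80,
)

```text
clock: 2.3
tcp_pos: [0.4813, -0.0518, 0.1951]
orientation: [-0.003, 0.804, 0.594, -0.003]
wrist_force: [-1.3, 0.2, -0.2]
finger_gap: 0.0853
```

Run:
```python
from h import *
I=info("wrist");a=read_camera("wrist");cv2.imwrite("pics/w2.png",a)
s=get_state();print(s["tcp_pos"],totool((.485,-.050,.125)).round(2))
print("expect handle top",proj(I,[.485,-.050,.172]))
print("grip axis at z .172", proj(I,[*s["tcp_pos"][:2],.172]))
for d in silhouettes("wrist","rod"):
    ys,xs=np.nonzero(d["pixels"]);print(round(d["p"],2),d["box"],xs.mean().round(1),ys.mean().round(1))
b=cv2.resize(a[100:384,120:400],None,fx=2,fy=2)
cv2.imwrite("pics/w2c.png",b)
```

```text
[ 0.48265322 -0.05199396  0.19758576] [0.26 0.2  7.26]
expect handle top [[261.14478333 221.94886647]]
grip axis at z .172 [[258.56659953 225.67598118]]
0.92 [124.6, 53.7, 80.6, 49.9] 163.4 78.5
0.79 [244.1, 164.8, 37.6, 66.6] 261.1 201.0
```

View pics/w2c.png

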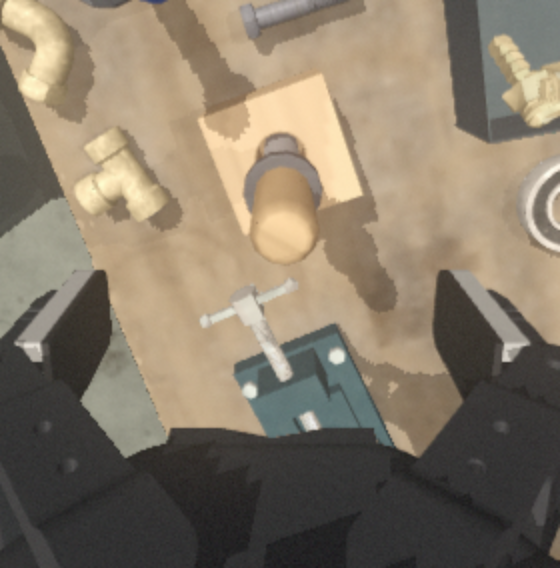

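Run:
```python
from h import *
I=info("wrist");P=onz(I,(261.5,216.5),.172);print(P,totool([*P[:2],.125]).round(2), get_state()["tcp_pos"])
for z in(.166,.118): print(z,proj(I,[*P[:2],z]), onz(I,(261.5,216.5),z))
```

```text
[ 0.4887578  -0.04845467  0.172     ] [0.49 0.35 7.44] [ 0.48402329 -0.05214974  0.19939448]
0.166 [[261.32730814 213.3845637 ]] [ 0.48822216 -0.05065153  0.166     ]
0.118 [[260.25657219 194.06802114]] [ 0.48393699 -0.06822639  0.118     ]
```

Call:
send_rows(
  series=[0.4,0.3,2,0,0,0,1,0.4,0.3,4,0,0,0,1,0.4,0.3,6,0,0,0,1,0.4,0.3,7.3,0,0,0,1,0.4,0.3,7.3,0,0,0,1,0.4,0.3,7.3,0,0,0,0,0.4,0.3,7.3,0,0,0,0,0.4,0.3,7.3,0,0,0,0,0.4,0.3,7.3,0,0,0,0,0.4,0.3,7.3,0,0,0,0],
  newtons=80,
)

```text
clock: 3.23
tcp_pos: [0.4895, -0.0483, 0.1273]
orientation: [0.001, 0.803, 0.596, 0.0]
wrist_force: [0.1, -0.2, 0.1]
finger_gap: 0.0258
```

Call:
send_rows(
  series=[0,0,0,0,0,0,0,0,0,0,0,0,0,0,0,0,-1,0,0,0,0,0,0,-3,0,0,0,0,0,0,-5,0,0,0,0,0,0,-6,0,0,0,0,0,0,-6,0,0,0,0],
)

```text
clock: 3.82
tcp_pos: [0.4906, -0.0485, 0.1889]
orientation: [0.002, 0.803, 0.596, 0.001]
wrist_force: [0.4, -0.6, -3.7]
finger_gap: 0.0227
```

Run:
```python
from h import *
a=read_camera("wrist");b=read_camera("scene");cv2.imwrite("pics/w3.png",np.hstack([cv2.resize(a,(400,300)),cv2.resize(b[90:240,220:420],(400,300))]))
s=get_state();print(s["clock"],s["tcp_pos"],s["wrist_force"],s["finger_gap"],s["joint_pos"])
```

```text
3.9167 [ 0.48903734 -0.04816962  0.1861535 ] [ 0.10622531  0.38969965 -3.20973498] 0.02226768852047167 [-2.61637535e-01  1.71367319e-01 -2.51260276e-01  1.14780654e+00
 -1.15183473e-04  1.60393287e+00]
```

View pics/w3.png

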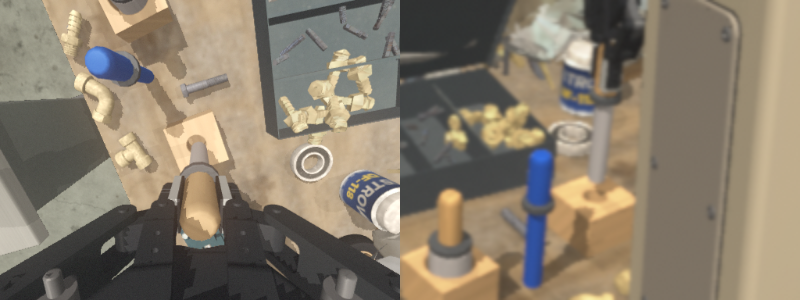

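The rod is held upright and its foot is clear of the stand. The blue and stout rods are untouched.

Call:
send_rows(
  series=[0,0,-4,0,0,0,0,0,0,-8,0,0,0,0,0,0,-11,0,0,0,0,3,-0.5,-11,0,0,0,0,7,-1.2,-11,0,0,0,0,11,-1.8,-11,0,0,0,0,15,-2.5,-11,0,0,0,0,19,-3.2,-11,0,0,0,0,22,-3.7,-11,0,0,0,0,22,-3.7,-11,0,0,0,0],
)

```text
clock: 4.75
tcp_pos: [0.5171, 0.1783, 0.294]
orientation: [-0.002, 0.802, 0.598, -0.001]
wrist_force: [0.6, -0.5, -3.2]
finger_gap: 0.0227
```

Call:
send_rows(
  series=[3,-0.5,0,0,0,0,0,6,-1,0,0,0,0,0,9,-1.5,0,0,0,0,0,11.5,-1.9,0,0,0,0,0,12.6,-2.1,0,0,0,0,0,12.6,-2.1,0,0,0,0,0,12.6,-2.1,0,0,0,0,0],
)

```text
clock: 5.33
tcp_pos: [0.5336, 0.2996, 0.2947]
orientation: [0.0, 0.803, 0.596, -0.002]
wrist_force: [-0.9, -0.5, -3.5]
finger_gap: 0.0221
```

Run:
```python
from h import *
I=info("wrist");S,T=info("scene"),info("top")
a=read_camera("wrist");b=read_camera("scene");c=read_camera("top")
for n,i in(("w4",a),("s4",b),("t4",c)):cv2.imwrite(f"pics/{n}.png",i)
s=get_state();print(s["clock"],s["tcp_pos"],s["wrist_force"],s["finger_gap"],s["joint_pos"])
f=s["tcp_pos"]-[0,0,.117]
for J in(I,S,T):print("foot",proj(J,f)[0],"mouth",proj(J,[.534,.2995,.13])[0])
r=lambda a,x,y,w,h:cv2.resize(a[max(y,0):y+h,x:x+w],(400,300),interpolation=2)
cv2.imwrite("pics/v4.png",np.hstack([r(a,160,120,200,150),r(b,80,100,200,150)]))
```

```text
5.4833 [0.53392014 0.29846158 0.29599317] [ 0.89086227 -0.41971751 -2.65355763] 0.021934020405699136 [ 3.78828139e-01  3.84035371e-01  3.04188509e-01  1.49196793e+00
 -5.34542685e-04  2.24582615e+00]
foot [256.95557742 189.9651289 ] mouth [256.63653349 177.96990248]
foot [153.37380588 168.62192467] mouth [155.42940803 190.76119779]
foot [173.07713807 165.24941203] mouth [177.44311808 168.89260739]
```

View pics/v4.png

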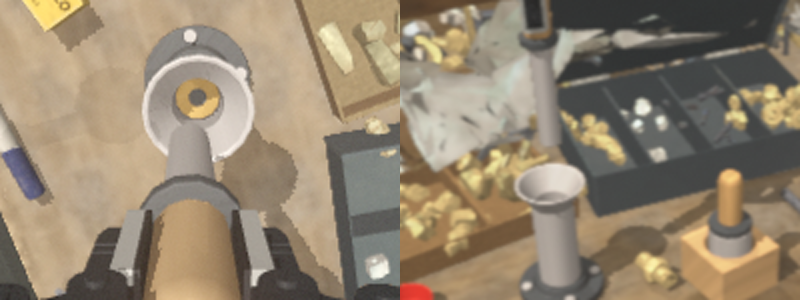

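The foot hangs just above and short of the mouth, with foot at wrist (255,191) and mouth rim at (259,174). The brass bush is visible in the bore. I'll compute the offset between foot and mouth.

Run:
```python
from h import *
I=info("wrist");S,T=info("scene"),info("top")
# rim centre via ellipse fit on wrist: 
M=onz(I,(259,174),.13);F=onz(I,(255,191),.179);print(M,F)
M2=tri([(S,(155.3,192.6)),(T,(177.5,168.75)),(I,(259,174))]);print(M2)
print(tri([(S,(154.5,170)),(I,(255,191))]))
for d in silhouettes("wrist","tube")[:2]:print(d["p"],d["box"])
r=rot(get_state()["orientation"]).inv();print(r.apply(M-F)*100,totool(M))
print("bush centre",onz(I,(258.5,169),.1))
```

```text
[0.53854329 0.3019746  0.13      ] [0.53225073 0.29670153 0.179     ]
(array([0.53673397, 0.30026167, 0.12378425]), [array([-0.5,  0.2]), array([ 0.2, -0.6]), array([-1.1,  0.7])])
(array([0.53215256, 0.29668466, 0.17673241]), [array([ 0.3, -0.1]), array([-0.1, -0.6])])
0.92 [232.3, 131.7, 57.4, 69.2]
0.58 [228.9, 182.1, 54.2, 128.3]
[0.69111227 0.44846746 4.89951589] [ 0.47684928  0.33374319 16.62630946]
bush centre [0.53832613 0.30222803 0.1       ]
```

Call:
send_rows(
  series=[0.6,0.45,0,0,0,0,0,0.6,0.45,2,0,0,0,0,0.6,0.45,3.5,0,0,0,0,0.6,0.45,4.5,0,0,0,0,0.6,0.45,5.5,0,0,0,0,0.6,0.45,5.5,0,0,0,0],
  newtons=100,
)

```text
clock: 6.03
tcp_pos: [0.5394, 0.3036, 0.2391]
orientation: [-0.0, 0.803, 0.595, -0.002]
wrist_force: [-1.2, -0.1, -3.7]
finger_gap: 0.0221
```

Run:
```python
from h import *
a=read_camera("wrist");b=read_camera("scene")
s=get_state();print(s["clock"],s["tcp_pos"],s["wrist_force"],s["ft_torque"],s["finger_gap"])
r=lambda a,x,y,w,h:cv2.resize(a[max(y,0):y+h,x:x+w],(400,300),interpolation=2)
cv2.imwrite("pics/v5.png",np.hstack([r(a,190,100,140,105),r(b,100,130,120,90)]))
```

```text
6.1333 [0.54009524 0.30402957 0.24136389] [-0.71749602 -0.50626834 -2.51493764] [-0.00970546 -0.03447804 -0.01196164] 0.021982411234297835
```

View pics/v5.png

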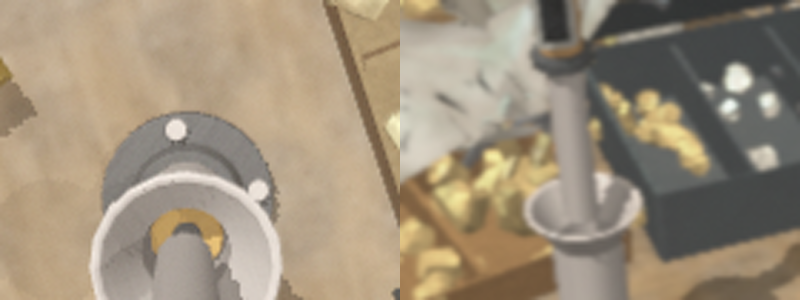

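The foot is inside the funnel, over the bore. I'll descend gently and watch the force.

Call:
send_rows(
  series=[0,0,0.7,0,0,0,0,0,0,1.4,0,0,0,0,0,0,2,0,0,0,0,0,0,2.5,0,0,0,0,0,0,3,0,0,0,0,0,0,3,0,0,0,0],
  newtons=120,
)

```text
clock: 6.63
tcp_pos: [0.5394, 0.304, 0.2098]
orientation: [-0.0, 0.803, 0.596, -0.001]
wrist_force: [-0.2, -0.2, -2.5]
finger_gap: 0.022
```

Call:
send_rows(
  series=[0,0,0.5,0,0,0,0,0,0,1,0,0,0,0,0,0,1.5,0,0,0,0,0,0,2,0,0,0,0],
)

```text
clock: 6.97
tcp_pos: [0.5405, 0.3045, 0.1923]
orientation: [0.0, 0.803, 0.596, 0.001]
wrist_force: [-1.6, -0.9, 5.2]
finger_gap: 0.022
```

The force now reads about 8 N net, so the rod is pushing the bushes. I'll continue slowly to the hard stop.

Call:
send_rows(
  series=[0,0,0.4,0,0,0,0,0,0,0.8,0,0,0,0,0,0,1.2,0,0,0,0,0,0,1.5,0,0,0,0,0,0,1.5,0,0,0,0],
)

```text
clock: 7.38
tcp_pos: [0.5403, 0.3042, 0.1757]
orientation: [0.0, 0.803, 0.596, 0.0]
wrist_force: [1.0, 0.1, -0.5]
finger_gap: 0.0215
```

Call:
send_rows(
  series=[0,0,0.15,0,0,0,0,0,0,0.3,0,0,0,0],
)

```text
clock: 7.55
tcp_pos: [0.5404, 0.3043, 0.1734]
orientation: [0.0, 0.803, 0.596, 0.0]
wrist_force: [1.0, -0.2, 5.2]
finger_gap: 0.0215
```

Call:
send_rows(
  series=[0,0,0.1,0,0,0,0,0,0,0.2,0,0,0,0],
)

```text
clock: 7.72
tcp_pos: [0.5404, 0.3043, 0.1715]
orientation: [0.0, 0.803, 0.596, 0.0]
wrist_force: [1.2, -0.6, 12.8]
finger_gap: 0.0223
```

Call:
send_rows(
  series=[0,0,0.1,0,0,0,0,0,0,0.1,0,0,0,0],
)

```text
clock: 7.88
tcp_pos: [0.5405, 0.3045, 0.1715]
orientation: [0.0, 0.803, 0.596, 0.001]
wrist_force: [0.5, 0.7, 8.9]
finger_gap: 0.0215
```

Call:
send_rows(
  series=[0,0,0.1,0,0,0,0,0,0,0.2,0,0,0,0,0,0,0.2,0,0,0,0],
)

```text
clock: 8.13
tcp_pos: [0.5408, 0.3047, 0.1714]
orientation: [0.0, 0.803, 0.596, 0.002]
wrist_force: [-3.0, 0.4, 17.5]
finger_gap: 0.0218
```

Call:
send_rows(
  series=[0,0,0.1,0,0,0,0,0,0,0.2,0,0,0,0,0,0,0.2,0,0,0,0],
)

```text
clock: 8.38
tcp_pos: [0.541, 0.305, 0.1713]
orientation: [0.001, 0.803, 0.596, 0.003]
wrist_force: [-5.9, -1.9, 26.1]
finger_gap: 0.0215
```

The TCP stays at 0.171 while the force climbs to about 29 N net, so this is the hard stop. It matches the expected home, with the foot at about 0.055. I'll take off the preload, then release.

Call:
send_rows(
  series=[0,0,-0.2,0,0,0,0,0,0,-0.4,0,0,0,0,0,0,-0.45,0,0,0,0,0,0,-0.45,0,0,0,0],
  newtons=40,
)

```text
clock: 8.72
tcp_pos: [0.5404, 0.3044, 0.1715]
orientation: [0.0, 0.803, 0.596, 0.001]
wrist_force: [0.2, -0.6, 8.7]
finger_gap: 0.0215
```

Call:
send_rows(
  series=[0,0,-0.15,0,0,0,0,0,0,-0.15,0,0,0,0,0,0,-0.15,0,0,0,0.5,0,0,-0.15,0,0,0,1,0,0,-0.15,0,0,0,1,0,0,-0.15,0,0,0,1,0,0,-0.15,0,0,0,1,0,0,-0.15,0,0,0,1,0,0,-0.15,0,0,0,1,0,0,-0.15,0,0,0,1],
)

```text
clock: 9.55
tcp_pos: [0.5401, 0.3042, 0.1723]
orientation: [0.0, 0.803, 0.596, -0.0]
wrist_force: [0.4, -0.1, 0.9]
finger_gap: 0.0855
```

Run:
```python
from h import *
I=info("wrist");a=read_camera("wrist");b=read_camera("scene")
s=get_state();print(s["clock"],s["tcp_pos"],s["wrist_force"],s["finger_gap"])
for n,i in(("w6",a),("s6",b)):cv2.imwrite(f"pics/{n}.png",i)
r=lambda a,x,y,w,h:cv2.resize(a[max(y,0):y+h,x:x+w],(400,300),interpolation=2)
cv2.imwrite("pics/v6.png",np.hstack([r(a,100,60,320,240),r(b,80,100,200,150)]))
```

```text
9.65 [0.54008804 0.30422973 0.17235203] [-0.84063301 -0.2787689  -0.17004307] 0.08535367323232541
```

View pics/v6.png

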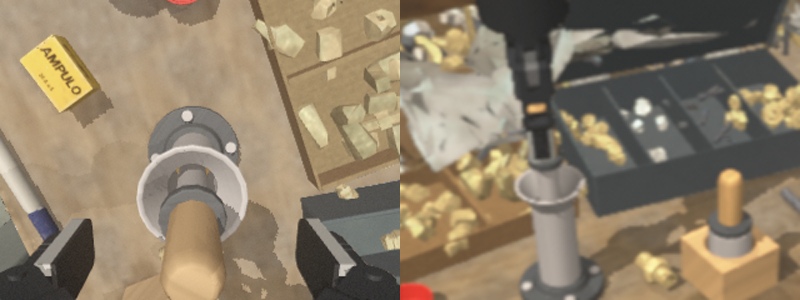

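The fingers are open and clear of the handle, and the rod stands in the tube. I'll retreat straight up.

Call:
send_rows(
  series=[0,0,-1,0,0,0,1,0,0,-3,0,0,0,1,0,0,-6,0,0,0,1,0,0,-9,0,0,0,1,0,0,-12,0,0,0,1,0,0,-14,0,0,0,1,-3,0,-14,0,0,0,1,-6,0,-14,0,0,0,1,-8,0,-14,0,0,0,1,-8,0,-14,0,0,0,1],
)

```text
clock: 10.48
tcp_pos: [0.5159, 0.225, 0.3141]
orientation: [0.001, 0.804, 0.595, 0.0]
wrist_force: [0.2, 0.3, 0.5]
finger_gap: 0.0851
```

Run:
```python
from h import *
I=info("wrist");S,T=info("scene"),info("top");a=read_camera("wrist");b=read_camera("scene");c=read_camera("top")
s=get_state();print(s["clock"],s["tcp_pos"],s["wrist_force"],s["finger_gap"])
for J in(I,S):
  for z in(.054,.154,.162,.216):print(z,proj(J,[.539,.302,z])[0].round(1))
def r(a,x,y,w,h):
  k=400//w; return cv2.resize(a[y:y+h,x:x+w],(400,400),interpolation=2)
cv2.imwrite("pics/v7.png",np.hstack([r(a,205,90,100,100),r(b,105,140,100,100)]))
```

```text
10.6333 [0.51712618 0.22785533 0.31306712] [-0.17510219  0.71797752  0.5862045 ] 0.08534528520515514
0.054 [255.3 107.8]
0.154 [255.3 104.8]
0.162 [255.3 104.5]
0.216 [255.3 101.7]
0.054 [157.  221.3]
0.154 [151.9 179.2]
0.162 [151.4 175.6]
0.216 [148.3 150.2]
```

View pics/v7.png

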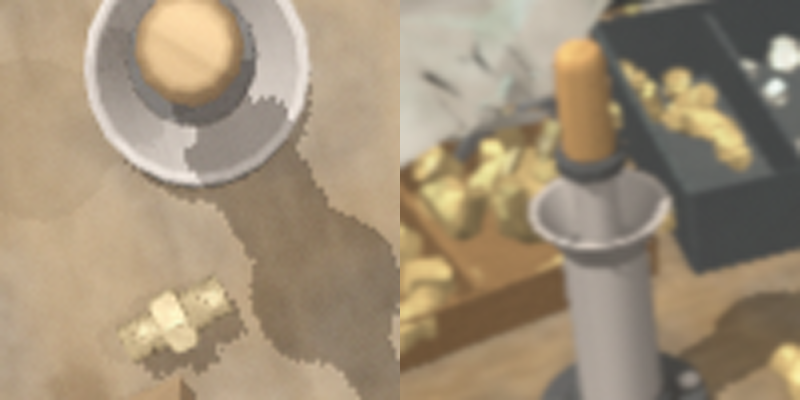

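The rod stands in the tube. In the scene view the handle top is at about (150,151), against (148,150) expected for bushes fully home. The gripper is well clear.

```bash
python3 -c "
from workcell import *
print(hand_in())"
```

```text
the job is handed in; nothing more can be done
None
```

The bushes are down on the bore floor. The ram rod is standing free in the tube, and I handed the job in at about 10.6 s on the robot's clock.

**What I did:** I picked the slim wooden-handled rod from the far stand, not the blue look-alike or the stout rod. I lifted it clear, lowered its foot into the funnel and pushed the bushes down with it. Then I took the load off, opened the fingers and backed away.

**Last checks:**
- **Hard stop:** The bushes moved at about 8 N. At the bottom the TCP stayed at z = 0.171 while the push rose to about 29 N (26 N on the sensor plus the rod's weight). That puts the foot at about 0.055 m, where home is 0.054 m.
- **Rod position:** After the release, the handle top in the scene picture was within about 2 pixels of where it should be for fully home. The collar looked 2 to 5 pixels lower than expected; I read that as picture blur.
- **Gripper:** It is open and clear of everything, with the wrist force near zero.

**Disagreements:** Triangulated heights came out a few millimetres low. The mouth measured 0.121 to 0.127 m against 0.130 m, and the handle top 0.166 to 0.169 m against 0.172 m. Camera-based positions also differed by up to about 5 mm, so I corrected the final approach to the rod and to the tube from close wrist-camera views.

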